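# Change the blister packer over to the orange format set

## Task

Change the packing machine over to the orange format: seat the three orange-topped parts, each flat in the steel nest whose pocket has the outline of its foot - the round plug first, then the square stamp, the long guide last - letting go of each before taking the next. Lower them into place upright rather than dropping them, and leave the blue-topped parts standing where they are.

Things in the scene. Friction and masses are not known exactly. Their poses are not given: they have to be found in the camera images.
- orange_plug_mid (a point): The round plug with the ORANGE top, to be moved: a loose metal part 70 mm tall, about 0.15 to 0.31 kg, standing upright on the bench; the top 14 mm of its neck are orange. Its foot is a round steel disc 56 mm across and 12 mm thick; on it stands a round aluminium neck 40 mm in diameter, from 12 mm to 70 mm up. It may be gripped and set down at any yaw. This point is its centre, 35 mm above its underside; z is up along the part.
- orange_stamp_mid (a point): The square stamp with the ORANGE top, to be moved: a loose metal part 70 mm tall, about 0.15 to 0.31 kg, standing upright on the bench; the top 14 mm of its neck are orange. Its foot is a square steel plate 54 x 54 mm, 12 mm thick; on it stands a square aluminium neck 36 x 36 mm, from 12 mm to 70 mm up. x and y run parallel to its sides; any quarter turn fits its nest. This point is its centre, 35 mm above its underside; z is up along the part.
- orange_guide_mid (a point): The long guide with the ORANGE top, to be moved: a loose metal part 70 mm tall, about 0.15 to 0.31 kg, standing upright on the bench; the top 14 mm of its neck are orange. Its foot is a long steel plate 100 mm (along its x) by 36 mm (along its y), 12 mm thick; on it stands an aluminium web 76 mm (x) by 24 mm (y), from 12 mm to 70 mm up: grip it across y. Either way round fits its nest. This point is its centre, 35 mm above its underside; z is up along the part.
- plug_nest: The nest of the round plug: a fixed steel plate 14 mm thick lying on the bench, with a black-floored pocket in its middle. Plate 98 x 98 mm with a round pocket 70 mm in diameter. The pocket is 10 mm deep, its floor is 4 mm above the bench. Origin: centre of the plate's underside, on the bench; z is up.
- stamp_nest: The nest of the square stamp: a fixed steel plate 14 mm thick lying on the bench, with a black-floored pocket in its middle. Plate 98 x 98 mm with a square pocket 68 x 68 mm, sides parallel to x and y. The pocket is 10 mm deep, its floor is 4 mm above the bench. Origin: centre of the plate's underside, on the bench; z is up.
- guide_nest: The nest of the long guide: a fixed steel plate 14 mm thick lying on the bench, with a black-floored pocket in its middle. Plate 142 mm (along its x) by 78 mm (y) with an oblong pocket 114 mm (x) by 50 mm (y). The pocket is 10 mm deep, its floor is 4 mm above the bench. Origin: centre of the plate's underside, on the bench; z is up.
- blue_plug_mid (a point): The round plug with the BLUE top: same shape and size as the orange one, loose, to be left standing where it is. This point is its centre, 35 mm above its underside.
- blue_stamp_mid (a point): The square stamp with the BLUE top: same shape and size as the orange one, loose, to be left standing where it is. This point is its centre, 35 mm above its underside.
- blue_guide_mid (a point): The long guide with the BLUE top: same shape and size as the orange one, loose, to be left standing where it is. This point is its centre, 35 mm above its underside.
Things that resemble listed ones, but are neither listed nor needed, are in the scene too. What is shaped like the part that bears orange_stamp_mid but green or red is not meant.

How it is judged:
By the outcome, as a careful person would: the job done as asked, in the order asked, and still so for the second after the job is handed in, with the robot touching nothing.
It also fails if it takes over 90 s, if anything falls off the work surface, if the arm or the gripper's body presses on something with over 40 N, if the wrist force passes 120 N, or if a joint passes its speed limit or range.

## Robot

A 6-joint arm with a two-finger parallel gripper is mounted at the origin on the work surface. World frame = base frame: x ahead of the robot, y to its left, z up, the work surface at z = 0. Lengths are in m, angles in rad, forces in N, time in s.
With the tool pointing down it reaches from about 0.4 to 0.825 m from the base axis. Payload 7 kg.
Tool frame: the origin (TCP) lies midway between the tips of the shut fingers; the grasp point (between the pads) lies hold_point_z behind it (hold_point_z is the distance from the TCP to the grasp point, in m); z points along the fingers, y is the line along which they close (so a half turn about z gives the same grasp; the last joint's range is limited). The gripper opens to 88 mm and grips with 3 to 60 N. Pads are 19 mm wide; open, the fingers measure 130 mm over their backs; the gripper's body (78 mm by 193 mm) begins 47 mm behind the grasp point.
Start: joints at [1.503, 0.359, 0.012, 0, -1.224, -0.288], TCP at [0.235, 0.633, 0.227] pointing down, gripper open.
Joint ranges: [-3.07, 3.07], [-1.43, 2.12], [-1.02, 1.25], [-3.03, 1.67], [-3.05, -0], [-3.03, 3.03]. Speed limits (rad/s): [2.39, 2.39, 3.01, 3.14, 3.14, 3.14].

## Interface

Orientations are given as [roll, pitch, yaw] about the fixed x, y, z axes, in that order (R = Rz(yaw) Ry(pitch) Rx(roll)).
In Python, from station import * gives the robot as it stands.
- The arm moves only by the tool apply_moves, never from a script. Its argument "steps" is a list of rows, each an object with "translation": the shift along the world's x, y, z scaled (see below), a list of three; "rotation": the turn, a rotation vector about the world's x, y, z scaled (see below), a list of three. A call has exactly 10 rows; each row is the pose to reach, as a shift and turn from the pose commanded when the call began; what a row does not reach only later rows make up. The controller multiplies each number of a shift by 250 mm and each number of a turn by 30 degrees. A row lasts 1/12 s, in which the tool goes at most 41.7 mm and 7.16 degrees, less where a joint would pass 70% of its speed; a pose out of reach is approached as far as the arm can. A call with a number of a shift or a turn outside -1 to 1 is refused whole. A call with a gripper value outside its range is refused whole. "jaw" is the closure, from -1 (fully open) to 1 (shut), so that 0 is half open, set as the call begins (left out, the last holds). The fingers move at their own pace and stop on an object; "newtons" is the grip in N (left out, the last holds). Time passes only in rows, so rows that repeat a pose let the fingers close, or fill a call up. It gives the time, the measured TCP pose, the force, the opening and the grip force at its end, in the units of the state.
- get_state(): the state, without advancing time (a new reading comes with each control period).
- grab_frame(name): name is "scene" or "top" or "wrist"; returns the picture (420x560x3 uint8, blue, green, red); there is no depth.
- camera_model(name): a dict with "fx", "fy", "cx", "cy" (pixels), "k1" (the pictures are not rectified: a ray, as slopes to the right and down, at radius r is drawn at 1 + k1 r^2 times it, then the intrinsics apply), "xyz" and "rotation" of the camera in the world. Camera axes: x right, y down, z forward; pixel columns grow to the right and rows downward; lengths in m; the calibration is good to about 2 mm. A picture is of the moment at which its call begins: read the wrist's pose just before it. camera_model takes no time and is no camera call; for the wrist camera it gives the pose at the moment of the call.
- job_done(): hands the job in; it is judged then, once.
The state is a dict: "t": time; "q": joint angles; "qd": joint speeds; "joint_efforts": joint torques, N m; "eef_pos": TCP position; "ee_rot": TCP orientation; "force": force on the tool from outside, world axes, zero at the start; "moment": the same for the moment, N m; "width": finger opening in m; "gripper_force": force on a finger pad.
Only numpy, scipy, OpenCV 4.12 (cv2) and the standard library are available. Lean on these libraries where they do the work, as an engineer would, in place of code of your own. Each camera call takes 0.05 s, during which the arm holds its last target. There are 200 camera calls.

## Working session

There is one attempt and no reset: what is moved stays moved. The work goes in short steps, Python scripts to look and compute and a tool call to move; the robot and the scene stay as the last step left them, time stands still between calls to the robot, and variables do not carry over. Pictures are saved under pics/ and viewed, at most 14 in all, crops included, and the job is handed in when it is done.

Besides the shell and the picture viewer there is one more tool, called after "Request:" as a command line: name --argument value ..., lists and objects as JSON in quotes. apply_moves: Moves the arm, as the interface text tells. Shifts and turns lie within -1 to 1; 1 stands for 250 mm of shift or 30 degrees of turn. Its arguments: {"type":"object","properties":{"steps":{"type":"array"},"jaw":{"type":"number"},"newtons":{"type":"number"}},"required":["steps"]}

```bash
mkdir -p pics; python3 - <<'E'
from station import *
import cv2
s=get_state();print({k:s[k] for k in('t','eef_pos','ee_rot','width','force')})
for n in('top','scene'):
    cv2.imwrite(f'pics/{n}0.png',grab_frame(n));print(n,camera_model(n))
try: print(hold_point_z)
except Exception as e: print(e)
E
ls
```

```text
{'t': 0.0, 'eef_pos': array([0.23497017, 0.63227395, 0.22564221]), 'ee_rot': array([ 3.13997273e+00, -1.40249617e-04, -3.55870886e-01]), 'width': 0.08725162161826641, 'force': array([-0.04517098, -0.2164198 ,  0.14234   ])}
top {'fx': 388.1291589989225, 'fy': 388.1291589989225, 'cx': 282.07209654879836, 'cy': 209.54214281187706, 'k1': -0.046043590120278304, 'xyz': array([0.38176995, 0.00932061, 1.12257442]), 'rotation': array([-2.96077787, -0.00848611, -1.56012816])}
scene {'fx': 413.5255021937837, 'fy': 413.5255021937837, 'cx': 282.3106271402963, 'cy': 206.13306542951506, 'k1': -0.07806507696719185, 'xyz': array([1.11710949, 0.48929233, 0.72296939]), 'rotation': array([-2.31134389,  0.0179649 ,  2.28060089])}
0.0188
pics
```

View pics/top0.png

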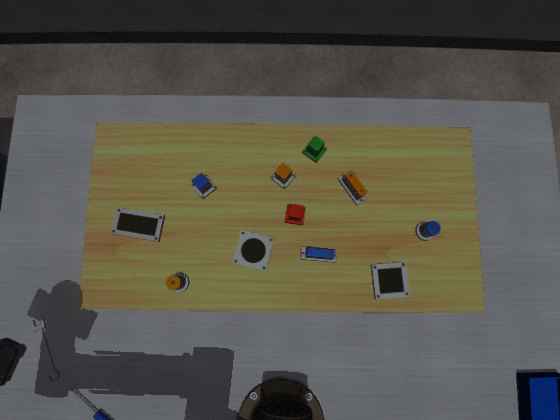

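View pics/scene0.png

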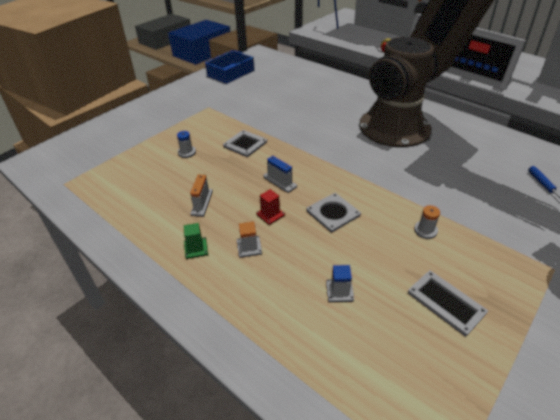

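The three orange candidates in the top view are the round one at (175,282), the square one at (283,172) and the long one at (353,185). The red part at (295,214) and the green one at (315,148) are decoys. The nests are round (253,250), square (390,280) and oblong (138,224). I'll confirm the candidates in a crop and measure them.

```bash
cat > h.py <<'E'
from station import *
import cv2, numpy as np
from scipy.spatial.transform import Rotation as R
def rot(m): return R.from_euler('xyz',m['rotation']).as_matrix()
def cast(m,uv,z):
    K=np.array([[m['fx'],0,m['cx']],[0,m['fy'],m['cy']],[0,0,1]])
    p=cv2.undistortPoints(np.float64(uv).reshape(-1,1,2),K,np.array([m['k1'],0,0,0.]))[:,0]
    d=np.c_[p,np.ones(len(p))]@rot(m).T
    o=np.array(m['xyz']); return o+d*((z-o[2])/d[:,2])[:,None]
def blobs(img,lo,hi,amin=60):
    mk=cv2.inRange(cv2.cvtColor(img,cv2.COLOR_BGR2HSV),np.array(lo),np.array(hi))
    cs,_=cv2.findContours(mk,cv2.RETR_EXTERNAL,cv2.CHAIN_APPROX_NONE)
    return [c for c in cs if cv2.contourArea(c)>amin]
def rect(P):
    (c,s,a)=cv2.minAreaRect(np.float32(P[:,:2]*1000)); 
    if s[0]<s[1]: s=s[::-1];a+=90
    return np.round(c,1),np.round(s,1),round((a+90)%180-90,1)  # centre mm, long/short mm, long-axis angle deg
ORANGE=([8,150,60],[16,255,255])
E
python3 - <<'E'
from h import *
im=cv2.imread('pics/top0.png');m=camera_model('top')
hsv=cv2.cvtColor(im,cv2.COLOR_BGR2HSV)
for n,p in dict(plug=(173,282),stamp=(284,171),guide=(352,182),red=(294,210),wood=(230,200)).items(): print(n,hsv[p[1],p[0]])
for c in blobs(im,*ORANGE): print(c.mean((0,1)).round(),'orange z=.07',rect(cast(m,c,.07)))
for c in blobs(im,[0,0,0],[180,255,45],100):
    u=c.mean((0,1))
    if 110<u[0]<420 and 200<u[1]<300: print(u.round(),'dark z=.014',rect(cast(m,c,.014)))
cv2.imwrite('pics/c1.png',cv2.resize(im[130:300,150:380],None,fx=3.4,fy=3.4,interpolation=cv2.INTER_CUBIC))
E
```

```text
plug [60 10 49]
stamp [ 18 255 118]
guide [ 17 255 120]
red [  2 215 122]
wood [ 25 111 117]
[390. 280.] dark z=.014 (array([ 385.5, -306.4]), array([66.3, 65.6]), -85.6)
[253. 250.] dark z=.014 (array([465.1,  83.7]), array([65.5, 62.8]), 1.1)
[137. 224.] dark z=.014 (array([537.5, 422.1]), array([112.7,  49.6]), 81.3)
```

View pics/c1.png

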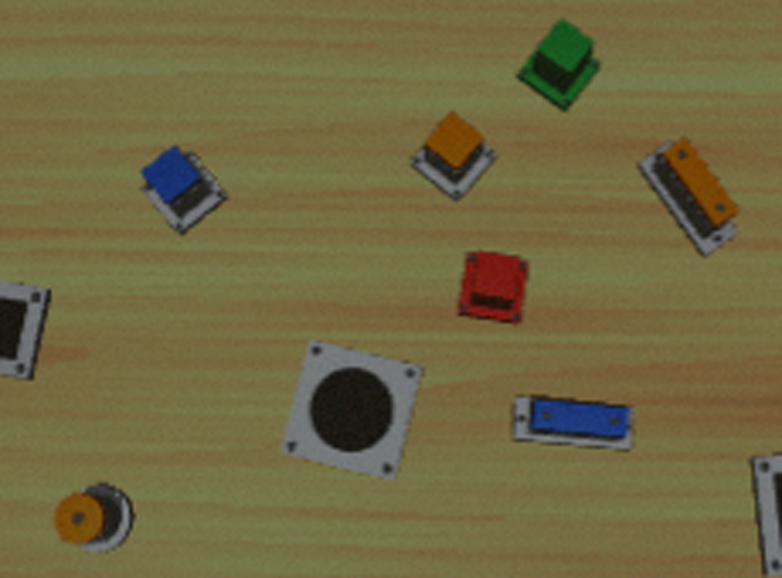

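The crop confirms it: orange round plug at crop (78,518), orange square stamp at (455,140), orange guide web at (700,183). All three have steel feet, while the green and red blocks are one colour all over.

```bash
sed -i 's/^ORANGE.*/ORANGE=([11,215,60],[21,255,255])/' h.py
python3 - <<'E'
from h import *
for n in('top','scene'):
  im=cv2.imread(f'pics/{n}0.png');m=camera_model(n)
  for c in blobs(im,*ORANGE,50): print(n,c.mean((0,1)).round(),rect(cast(m,c,.07)))
im=cv2.imread('pics/top0.png');m=camera_model('top')
for lo,hi in (([100,150,40],[130,255,255]),([50,150,40],[75,255,255])):
  for c in blobs(im,lo,hi): print('other',c.mean((0,1)).round(),rect(cast(m,c,.07)))
print({k:v for k,v in camera_model('wrist').items()})
E
```

```text
top [173. 282.] (array([375. , 290.7]), array([34.9, 34.5]), -86.6)
top [355. 183.] (array([ 651.7, -201.9]), array([72.6, 23.2]), 34.7)
top [283. 171.] (array([684. ,   0.8]), array([34.9, 34.6]), 51.2)
other [100. 416.] (array([ 27.5, 461.4]), array([35.7, 19.2]), 54.6)
other [544. 398.] (array([  79.5, -694. ]), array([106.1,  84.3]), -1.6)
other [320. 253.] (array([ 457. , -101.8]), array([76., 23.]), 85.4)
other [433. 228.] (array([ 529. , -413.8]), array([36.9, 36.2]), -89.5)
other [200. 181.] (array([652.5, 234. ]), array([34.8, 33.5]), 45.9)
other [313. 154.] (array([744.6, -84.3]), array([48.3, 43.6]), 52.5)
other [316. 144.] (array([765.2, -94. ]), array([39.1, 34.4]), 52.9)
{'fx': 337.3840967126594, 'fy': 337.3840967126594, 'cx': 277.3405507226809, 'cy': 207.70095665050243, 'k1': -0.002065840860384269, 'xyz': array([0.30857007, 0.60548357, 0.38257408]), 'rotation': array([ 2.84570475e+00, -1.55905234e-03, -1.92695536e+00])}
```

Request:
apply_moves --steps '[{"translation": [0.07, -0.13, 0], "rotation": [0, 0, 0]}, {"translation": [0.14, -0.27, 0], "rotation": [0, 0, 0]}, {"translation": [0.21, -0.41, 0], "rotation": [0, 0, 0]}, {"translation": [0.28, -0.55, 0], "rotation": [0, 0, 0]}, {"translation": [0.35, -0.69, 0], "rotation": [0, 0, 0]}, {"translation": [0.42, -0.83, 0], "rotation": [0, 0, 0]}, {"translation": [0.49, -0.96, 0], "rotation": [0, 0, 0]}, {"translation": [0.56, -1.0, 0], "rotation": [0, 0, 0]}, {"translation": [0.56, -1.0, 0], "rotation": [0, 0, 0]}, {"translation": [0.56, -1.0, 0], "rotation": [0, 0, 0]}]' --jaw -1 --newtons 30

```text
t: 0.93
eef_pos: [0.3757, 0.3818, 0.2265]
ee_rot: [3.142, 0.0, -0.358]
force: [0.4, 0.8, 0.1]
width: 0.0875
gripper_force: 0.0
```

Request:
apply_moves --steps '[{"translation": [0, -0.12, 0], "rotation": [0, 0, 0]}, {"translation": [0, -0.24, 0], "rotation": [0, 0, 0]}, {"translation": [0, -0.36, 0], "rotation": [0, 0, 0]}, {"translation": [0, -0.36, 0], "rotation": [0, 0, 0]}, {"translation": [0, -0.36, 0], "rotation": [0, 0, 0]}, {"translation": [0, -0.36, 0], "rotation": [0, 0, 0]}, {"translation": [0, -0.36, 0], "rotation": [0, 0, 0]}, {"translation": [0, -0.36, 0], "rotation": [0, 0, 0]}, {"translation": [0, -0.36, 0], "rotation": [0, 0, 0]}, {"translation": [0, -0.36, 0], "rotation": [0, 0, 0]}]'

```text
t: 1.77
eef_pos: [0.375, 0.2932, 0.2263]
ee_rot: [3.141, 0.0, -0.355]
force: [0.1, -0.2, -0.2]
width: 0.0879
gripper_force: 0.0
```

```bash
cat >> h.py <<'E'
def wristlook(name):
    s=get_state();m=camera_model('wrist');im=grab_frame('wrist');cv2.imwrite(f'pics/{name}.png',im)
    print('t',round(s['t'],2),'tcp',(s['eef_pos']*1000).round(1),'rot deg',np.degrees(s['ee_rot']).round(1),'w',round(s['width']*1000,1),'F',s['force'].round(1),'g',round(s['gripper_force'],1))
    for c in blobs(im,*ORANGE,300): print('orange',c.mean((0,1)).round(),rect(cast(m,c,.07)))
    for c in blobs(im,[0,0,0],[180,255,45],1000): print('dark',c.mean((0,1)).round(),rect(cast(m,c,.014)))
    return im,m
E
python3 -c "
from h import *
wristlook('w1')"
```

```text
t 1.77 tcp [375.  293.2 226.3] rot deg [180.    0.  -20.4] w 87.9 F [ 0.1 -0.2 -0.2] g 0.0
dark [299. 330.] (array([172.5, 368. ]), array([786.9, 263.2]), 69.6)
dark [108.  74.] (array([536. , 419.2]), array([107.8,  48.3]), 81.4)
dark [442.  25.] (array([458.8,  89.9]), array([64.4, 51.6]), 69.7)
```

View pics/w1.png

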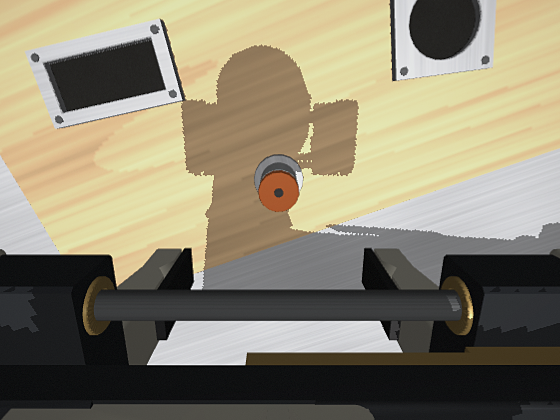

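The wrist view shows the orange plug's top at (278,190), shaded and so redder. The guide nest is at (108,74) and the plug nest at (443,30).

```bash
sed -i 's/^ORANGE.*/ORANGE=([6,180,60],[21,255,255])/' h.py
python3 -c "
from h import *
im=cv2.imread('pics/w1.png');m=camera_model('wrist')
print(cv2.cvtColor(im,cv2.COLOR_BGR2HSV)[185,268])
for c in blobs(im,*ORANGE,200): print(c.mean((0,1)),rect(cast(m,c,.07)))
print(cast(m,[[278,190]],.07))"
```

```text
[ 10 183 170]
[278.06140351 190.71929825] (array([374.3, 293. ]), array([39.1, 37.6]), -11.9)
[[0.37535402 0.29247975 0.07      ]]
```

Request:
apply_moves --steps '[{"translation": [0, 0, -0.12], "rotation": [0, 0, 0]}, {"translation": [0, -0.004, -0.26], "rotation": [0, 0, 0]}, {"translation": [0, -0.004, -0.4], "rotation": [0, 0, 0]}, {"translation": [0, -0.004, -0.52], "rotation": [0, 0, 0]}, {"translation": [0, -0.004, -0.62], "rotation": [0, 0, 0]}, {"translation": [0, -0.004, -0.7], "rotation": [0, 0, 0]}, {"translation": [0, -0.004, -0.75], "rotation": [0, 0, 0]}, {"translation": [0, -0.004, -0.785], "rotation": [0, 0, 0]}, {"translation": [0, -0.004, -0.785], "rotation": [0, 0, 0]}, {"translation": [0, -0.004, -0.785], "rotation": [0, 0, 0]}]'

```text
t: 2.65
eef_pos: [0.3752, 0.2918, 0.0303]
ee_rot: [3.141, -0.0, -0.355]
force: [-0.1, 0.2, 0.3]
width: 0.0878
gripper_force: 0.0
```

Request:
apply_moves --steps '[{"translation": [0, 0, 0], "rotation": [0, 0, 0]}, {"translation": [0, 0, 0], "rotation": [0, 0, 0]}, {"translation": [0, 0, 0], "rotation": [0, 0, 0]}, {"translation": [0, 0, 0], "rotation": [0, 0, 0]}, {"translation": [0, 0, 0], "rotation": [0, 0, 0]}, {"translation": [0, 0, 0], "rotation": [0, 0, 0]}, {"translation": [0, 0, 0], "rotation": [0, 0, 0]}, {"translation": [0, 0, 0], "rotation": [0, 0, 0]}, {"translation": [0, 0, 0], "rotation": [0, 0, 0]}, {"translation": [0, 0, 0], "rotation": [0, 0, 0]}]' --jaw 1 --newtons 30

```text
t: 3.48
eef_pos: [0.3752, 0.2919, 0.0304]
ee_rot: [-3.141, -0.0, -0.356]
force: [-0.2, 0.4, 0.9]
width: 0.0396
gripper_force: 30.0
```

Request:
apply_moves --steps '[{"translation": [0, 0, 0.08], "rotation": [0, 0, 0]}, {"translation": [0, 0, 0.2], "rotation": [0, 0, 0]}, {"translation": [0, 0, 0.34], "rotation": [0, 0, 0]}, {"translation": [0.01, -0.08, 0.44], "rotation": [0, 0, 0]}, {"translation": [0.03, -0.22, 0.48], "rotation": [0, 0, 0]}, {"translation": [0.05, -0.37, 0.48], "rotation": [0, 0, 0]}, {"translation": [0.08, -0.52, 0.48], "rotation": [0, 0, 0]}, {"translation": [0.1, -0.66, 0.48], "rotation": [0, 0, 0]}, {"translation": [0.12, -0.74, 0.48], "rotation": [0, 0, 0]}, {"translation": [0.12, -0.77, 0.48], "rotation": [0, 0, 0]}]'

```text
t: 4.32
eef_pos: [0.4045, 0.0963, 0.1499]
ee_rot: [3.141, 0.001, -0.358]
force: [0.7, -0.1, -2.8]
width: 0.0402
gripper_force: 30.0
```

```bash
python3 -c "
from h import *
wristlook('w2')"
```

```text
t 4.32 tcp [404.5  96.3 149.9] rot deg [ 1.799e+02  1.000e-01 -2.050e+01] w 40.2 F [ 0.7 -0.1 -2.8] g 30.0
orange [277. 332.] (array([305.4, 134.4]), array([74.4, 30.5]), 69.4)
orange [278. 277.] (array([359.8, 112.2]), array([68.8, 27.7]), 69.4)
dark [442. 304.] (array([235.8, -30.5]), array([199.8, 110.7]), 69.4)
dark [237. 361.] (array([255.7, 151.9]), array([623.7, 201.6]), 69.4)
dark [278. 284.] (array([333.9, 122.6]), array([170.2,  49.2]), 69.4)
dark [265. 123.] (array([466.4,  83.5]), array([66. , 65.5]), 69.4)
```

View pics/w2.png

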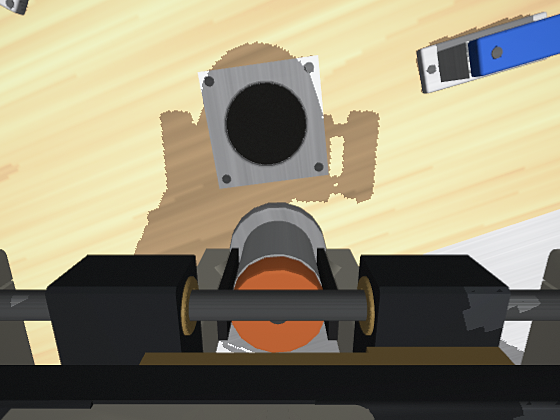

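Request:
apply_moves --steps '[{"translation": [0.08, -0.02, 0], "rotation": [0, 0, 0]}, {"translation": [0.17, -0.045, 0], "rotation": [0, 0, 0]}, {"translation": [0.23, -0.06, 0], "rotation": [0, 0, 0]}, {"translation": [0.246, -0.064, -0.04], "rotation": [0, 0, 0]}, {"translation": [0.246, -0.064, -0.13], "rotation": [0, 0, 0]}, {"translation": [0.246, -0.064, -0.23], "rotation": [0, 0, 0]}, {"translation": [0.246, -0.064, -0.32], "rotation": [0, 0, 0]}, {"translation": [0.246, -0.064, -0.38], "rotation": [0, 0, 0]}, {"translation": [0.246, -0.064, -0.4], "rotation": [0, 0, 0]}, {"translation": [0.246, -0.064, -0.4], "rotation": [0, 0, 0]}]'

```text
t: 5.2
eef_pos: [0.4652, 0.083, 0.0487]
ee_rot: [3.139, 0.002, -0.356]
force: [-0.1, -0.0, -1.2]
width: 0.0394
gripper_force: 30.0
```

```bash
python3 -c "
from h import *
wristlook('w3')"
```

```text
t 5.2 tcp [465.2  83.   48.7] rot deg [ 1.798e+02  1.000e-01 -2.040e+01] w 39.4 F [-0.1 -0.  -1.2] g 30.0
orange [277. 332.] (array([440. ,  93.1]), array([42.6, 17.5]), 69.5)
orange [277. 277.] (array([471.3,  80.9]), array([39.4, 15.9]), 69.5)
dark [442. 304.] (array([380.2,  -9.8]), array([131. ,  72.6]), 69.5)
dark [237. 361.] (array([392.8, 109.2]), array([408.4, 132.1]), 69.4)
dark [278. 284.] (array([444.3,  90.6]), array([111.3,  32.2]), 69.5)
dark [276. 212.] (array([479.3,  79.3]), array([65.5, 40.7]), 70.2)
```

Request:
apply_moves --steps '[{"translation": [0.002, 0, -0.015], "rotation": [0, 0, 0]}, {"translation": [0.004, 0, -0.03], "rotation": [0, 0, 0]}, {"translation": [0.004, 0, -0.042], "rotation": [0, 0, 0]}, {"translation": [0.004, 0, -0.05], "rotation": [0, 0, 0]}, {"translation": [0.004, 0, -0.055], "rotation": [0, 0, 0]}, {"translation": [0.004, 0, -0.059], "rotation": [0, 0, 0]}, {"translation": [0.004, 0, -0.062], "rotation": [0, 0, 0]}, {"translation": [0.004, 0, -0.064], "rotation": [0, 0, 0]}, {"translation": [0.004, 0, -0.064], "rotation": [0, 0, 0]}, {"translation": [0.004, 0, -0.064], "rotation": [0, 0, 0]}]'

```text
t: 6.08
eef_pos: [0.4677, 0.0832, 0.0344]
ee_rot: [-3.142, -0.0, -0.356]
force: [-0.8, -1.0, -1.7]
width: 0.0397
gripper_force: 30.0
```

Request:
apply_moves --steps '[{"translation": [0, 0, -0.002], "rotation": [0, 0, 0]}, {"translation": [0, 0, -0.004], "rotation": [0, 0, 0]}, {"translation": [0, 0, -0.004], "rotation": [0, 0, 0]}, {"translation": [0, 0, -0.004], "rotation": [0, 0, 0]}, {"translation": [0, 0, -0.004], "rotation": [0, 0, 0]}, {"translation": [0, 0, -0.004], "rotation": [0, 0, 0]}, {"translation": [0, 0, -0.004], "rotation": [0, 0, 0]}, {"translation": [0, 0, -0.004], "rotation": [0, 0, 0]}, {"translation": [0, 0, -0.004], "rotation": [0, 0, 0]}, {"translation": [0, 0, -0.004], "rotation": [0, 0, 0]}]'

```text
t: 6.92
eef_pos: [0.4678, 0.0832, 0.0343]
ee_rot: [-3.141, -0.0, -0.355]
force: [-5.0, 0.9, 12.6]
width: 0.0398
gripper_force: 30.0
```

Request:
apply_moves --steps '[{"translation": [0, 0, 0.004], "rotation": [0, 0, 0]}, {"translation": [0, 0, 0.004], "rotation": [0, 0, 0]}, {"translation": [0, 0, 0.004], "rotation": [0, 0, 0]}, {"translation": [0, 0, 0.004], "rotation": [0, 0, 0]}, {"translation": [0, 0, 0.004], "rotation": [0, 0, 0]}, {"translation": [0, 0, 0.004], "rotation": [0, 0, 0]}, {"translation": [0, 0, 0.004], "rotation": [0, 0, 0]}, {"translation": [0, 0, 0.08], "rotation": [0, 0, 0]}, {"translation": [0, 0, 0.2], "rotation": [0, 0, 0]}, {"translation": [0, 0, 0.34], "rotation": [0, 0, 0]}]' --jaw -1

```text
t: 7.75
eef_pos: [0.4663, 0.0824, 0.1178]
ee_rot: [3.138, 0.003, -0.356]
force: [0.7, 0.1, 0.2]
width: 0.0879
gripper_force: 0.0
```

```bash
python3 - <<'E'
from h import *
wristlook('w4')
im=grab_frame('top');m=camera_model('top');cv2.imwrite('pics/top1.png',im)
for c in blobs(im,*ORANGE,50): print(c.mean((0,1)).round(),rect(cast(m,c,.07)))
E
```

```text
t 7.75 tcp [466.3  82.4 117.8] rot deg [179.8   0.2 -20.4] w 87.9 F [0.7 0.1 0.2] g 0.0
orange [275. 231.] (array([467.3,  83.8]), array([39. , 38.5]), 71.7)
dark [310. 330.] (array([343.8, 126.5]), array([556.5, 186.3]), 69.4)
dark [275. 192.] (array([473.4,  81.5]), array([66.2, 52.7]), 68.5)
[356. 183.] (array([ 652.1, -202.5]), array([75.7, 24.6]), 34.8)
[283. 171.] (array([684.6,   0.9]), array([36.4, 36.4]), 51.1)
```

View pics/w4.png

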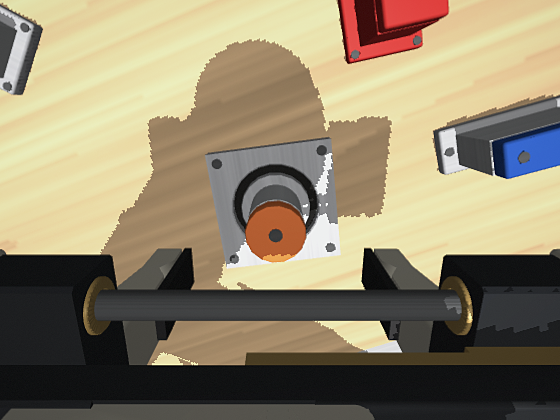

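The plug sits upright in the middle of its round pocket, with its top at (275,231). The stamp is next.

Request:
apply_moves --steps '[{"translation": [0.03, -0.01, 0.12], "rotation": [0, 0, -0.08]}, {"translation": [0.12, -0.04, 0.22], "rotation": [0, 0, -0.16]}, {"translation": [0.25, -0.09, 0.28], "rotation": [0, 0, -0.24]}, {"translation": [0.39, -0.15, 0.32], "rotation": [0, 0, -0.32]}, {"translation": [0.53, -0.2, 0.32], "rotation": [0, 0, -0.4]}, {"translation": [0.66, -0.25, 0.32], "rotation": [0, 0, -0.48]}, {"translation": [0.78, -0.3, 0.32], "rotation": [0, 0, -0.55]}, {"translation": [0.85, -0.32, 0.32], "rotation": [0, 0, -0.6]}, {"translation": [0.87, -0.33, 0.32], "rotation": [0, 0, -0.62]}, {"translation": [0.87, -0.33, 0.32], "rotation": [0, 0, -0.62]}]'

```text
t: 8.68
eef_pos: [0.6857, -0.0001, 0.1966]
ee_rot: [3.14, 0.001, -0.682]
force: [0.3, 0.5, -0.5]
width: 0.0879
gripper_force: 0.0
```

```bash
python3 -c "
from h import *
wristlook('w5')"
```

```text
t 8.68 tcp [ 6.857e+02 -1.000e-01  1.966e+02] rot deg [ 1.799e+02  1.000e-01 -3.910e+01] w 87.9 F [ 0.3  0.5 -0.5] g 0.0
orange [273. 196.] (array([6.864e+02, 2.000e-01]), array([36.1, 34.5]), -38.4)
orange [486.  81.] (array([ 654.2, -198.8]), array([78.5, 24.5]), 34.4)
dark [310. 330.] (array([535.3, 120.2]), array([724.2, 242.4]), 50.8)
```

View pics/w5.png

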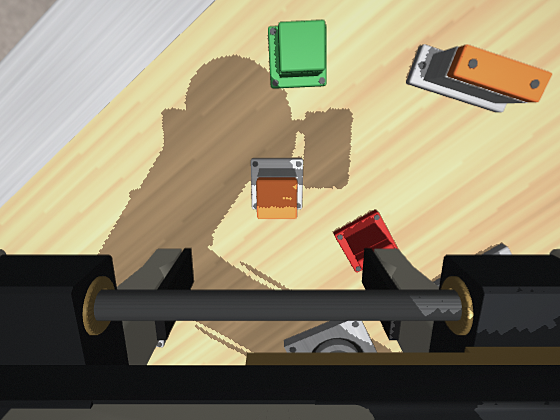

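The wrist view shows the orange stamp at (277,198), square to the jaws. The red decoy at (365,240) is near the right finger, so I'll check the clearance.

```bash
python3 - <<'E'
from h import *
im=cv2.imread('pics/w5.png');m=camera_model('wrist')
mk=[c for f in(([0,130,40],[5,255,255]),([172,130,40],[180,255,255])) for c in blobs(im,*f,80)]
a=np.radians(-39.1);M=np.array([[np.cos(a),-np.sin(a)],[np.sin(a),np.cos(a)]])
for c in mk:
  for z in(.0,.012,.07):
    p=(cast(m,c,z)[:,:2]-[.6864,.0002])@M*1000
    print(c.mean((0,1)).round(),z,'tool x',p[:,0].min().round(),p[:,0].max().round(),'across',p[:,1].min().round(),p[:,1].max().round())
E
```

```text
[363. 239.] 0.0 tool x -107.0 -34.0 across -138.0 -67.0
[363. 239.] 0.012 tool x -101.0 -30.0 across -133.0 -65.0
[363. 239.] 0.07 tool x -71.0 -12.0 across -110.0 -54.0
```

Request:
apply_moves --steps '[{"translation": [0, 0.002, -0.1], "rotation": [0, 0, 0]}, {"translation": [0, 0.002, -0.22], "rotation": [0, 0, 0]}, {"translation": [0, 0.002, -0.34], "rotation": [0, 0, 0]}, {"translation": [0, 0.002, -0.45], "rotation": [0, 0, 0]}, {"translation": [0, 0.002, -0.54], "rotation": [0, 0, 0]}, {"translation": [0, 0.002, -0.6], "rotation": [0, 0, 0]}, {"translation": [0, 0.002, -0.64], "rotation": [0, 0, 0]}, {"translation": [0, 0.002, -0.67], "rotation": [0, 0, 0]}, {"translation": [0, 0.002, -0.67], "rotation": [0, 0, 0]}, {"translation": [0, 0.002, -0.67], "rotation": [0, 0, 0]}]' --jaw -0.6

```text
t: 9.57
eef_pos: [0.6853, 0.0015, 0.0316]
ee_rot: [-3.141, -0.001, -0.68]
force: [0.8, 0.1, 0.8]
width: 0.0698
gripper_force: 0.0
```

Request:
apply_moves --steps '[{"translation": [0, 0, 0], "rotation": [0, 0, 0]}, {"translation": [0, 0, 0], "rotation": [0, 0, 0]}, {"translation": [0, 0, 0], "rotation": [0, 0, 0]}, {"translation": [0, 0, 0], "rotation": [0, 0, 0]}, {"translation": [0, 0, 0], "rotation": [0, 0, 0]}, {"translation": [0, 0, 0], "rotation": [0, 0, 0]}, {"translation": [0, 0, 0], "rotation": [0, 0, 0]}, {"translation": [0, 0, 0], "rotation": [0, 0, 0]}, {"translation": [0, 0, 0], "rotation": [0, 0, 0]}, {"translation": [0, 0, 0], "rotation": [0, 0, 0]}]' --jaw 1

```text
t: 10.4
eef_pos: [0.6852, 0.0011, 0.031]
ee_rot: [-3.142, -0.0, -0.68]
force: [-0.1, 0.5, 2.5]
width: 0.036
gripper_force: 30.0
```

Request:
apply_moves --steps '[{"translation": [0, 0, 0.08], "rotation": [0, 0, 0]}, {"translation": [0, 0, 0.2], "rotation": [0, 0, 0]}, {"translation": [0, 0, 0.34], "rotation": [0, 0, -0.07]}, {"translation": [-0.05, -0.04, 0.46], "rotation": [0, 0, -0.17]}, {"translation": [-0.14, -0.11, 0.52], "rotation": [0, 0, -0.27]}, {"translation": [-0.24, -0.2, 0.52], "rotation": [0, 0, -0.37]}, {"translation": [-0.34, -0.28, 0.52], "rotation": [0, 0, -0.47]}, {"translation": [-0.44, -0.36, 0.52], "rotation": [0, 0, -0.57]}, {"translation": [-0.53, -0.44, 0.52], "rotation": [0, 0, -0.67]}, {"translation": [-0.6, -0.5, 0.52], "rotation": [0, 0, -0.75]}]'

```text
t: 11.23
eef_pos: [0.5325, -0.1249, 0.1602]
ee_rot: [3.141, 0.001, -1.077]
force: [-0.0, -0.7, -1.9]
width: 0.0357
gripper_force: 30.0
```

Request:
apply_moves --steps '[{"translation": [-0.08, -0.06, 0], "rotation": [0, 0, -0.1]}, {"translation": [-0.17, -0.12, 0], "rotation": [0, 0, -0.2]}, {"translation": [-0.26, -0.19, 0], "rotation": [0, 0, -0.3]}, {"translation": [-0.35, -0.25, 0], "rotation": [0, 0, -0.41]}, {"translation": [-0.44, -0.32, 0], "rotation": [0, 0, -0.52]}, {"translation": [-0.52, -0.38, 0], "rotation": [0, 0, -0.63]}, {"translation": [-0.58, -0.42, 0], "rotation": [0, 0, -0.73]}, {"translation": [-0.62, -0.448, 0], "rotation": [0, 0, -0.803]}, {"translation": [-0.62, -0.448, 0], "rotation": [0, 0, -0.803]}, {"translation": [-0.62, -0.448, 0], "rotation": [0, 0, -0.803]}]'

```text
t: 12.07
eef_pos: [0.38, -0.236, 0.1608]
ee_rot: [-3.141, 0.0, -1.494]
force: [-0.0, -0.1, -2.1]
width: 0.036
gripper_force: 30.0
```

```bash
python3 -c "
from h import *
wristlook('w6')"
```

```text
t 12.07 tcp [ 380.  -236.   160.8] rot deg [-180.     0.   -85.6] w 36.0 F [-0.  -0.1 -2.1] g 30.0
orange [277. 331.] (array([ 371.1, -127.9]), array([73. , 20.3]), 4.4)
orange [277. 272.] (array([ 375.5, -184.2]), array([73.5, 30.8]), 4.4)
dark [428. 305.] (array([ 189.6, -130.2]), array([213.3, 114.7]), 4.4)
dark [243. 360.] (array([366.9, -69.5]), array([646.2, 208.7]), 4.4)
dark [277. 112.] (array([ 384.9, -306.7]), array([65.4, 64.9]), 5.5)
```

View pics/w6.png

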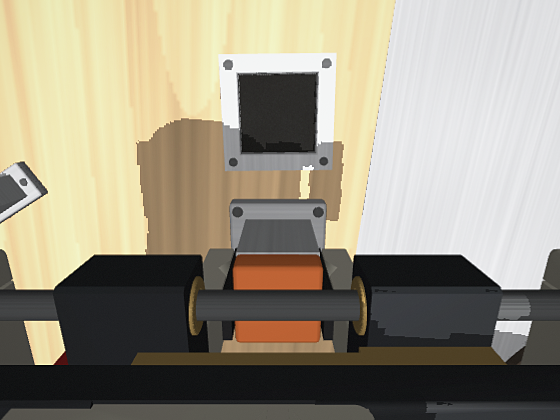

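The wrist view shows the square nest at (277,112), aligned with the stamp's foot. I'll move over it and descend.

Request:
apply_moves --steps '[{"translation": [0.005, -0.08, 0], "rotation": [0, 0, 0.01]}, {"translation": [0.012, -0.18, 0], "rotation": [0, 0, 0.017]}, {"translation": [0.018, -0.26, 0], "rotation": [0, 0, 0.017]}, {"translation": [0.02, -0.282, -0.04], "rotation": [0, 0, 0.017]}, {"translation": [0.02, -0.282, -0.14], "rotation": [0, 0, 0.017]}, {"translation": [0.02, -0.282, -0.24], "rotation": [0, 0, 0.017]}, {"translation": [0.02, -0.282, -0.33], "rotation": [0, 0, 0.017]}, {"translation": [0.02, -0.282, -0.4], "rotation": [0, 0, 0.017]}, {"translation": [0.02, -0.282, -0.44], "rotation": [0, 0, 0.017]}, {"translation": [0.02, -0.282, -0.44], "rotation": [0, 0, 0.017]}]'

```text
t: 12.95
eef_pos: [0.3841, -0.3051, 0.048]
ee_rot: [3.137, 0.002, -1.484]
force: [-0.5, -0.7, -2.5]
width: 0.0363
gripper_force: 30.0
```

Request:
apply_moves --steps '[{"translation": [0, 0, -0.012], "rotation": [0, 0, 0]}, {"translation": [0, 0, -0.025], "rotation": [0, 0, 0]}, {"translation": [0, 0, -0.037], "rotation": [0, 0, 0]}, {"translation": [0, 0, -0.047], "rotation": [0, 0, 0]}, {"translation": [0, 0, -0.054], "rotation": [0, 0, 0]}, {"translation": [0, 0, -0.058], "rotation": [0, 0, 0]}, {"translation": [0, 0, -0.061], "rotation": [0, 0, 0]}, {"translation": [0, 0, -0.063], "rotation": [0, 0, 0]}, {"translation": [0, 0, -0.063], "rotation": [0, 0, 0]}, {"translation": [0, 0, -0.063], "rotation": [0, 0, 0]}]'

```text
t: 13.78
eef_pos: [0.3852, -0.3064, 0.0352]
ee_rot: [-3.141, -0.0, -1.485]
force: [-0.3, -0.5, -1.5]
width: 0.0357
gripper_force: 30.0
```

Nearly down. I'll lower another 1.2 mm to feel contact.

Request:
apply_moves --steps '[{"translation": [0, 0, -0.001], "rotation": [0, 0, 0]}, {"translation": [0, 0, -0.002], "rotation": [0, 0, 0]}, {"translation": [0, 0, -0.003], "rotation": [0, 0, 0]}, {"translation": [0, 0, -0.004], "rotation": [0, 0, 0]}, {"translation": [0, 0, -0.005], "rotation": [0, 0, 0]}, {"translation": [0, 0, -0.005], "rotation": [0, 0, 0]}, {"translation": [0, 0, -0.005], "rotation": [0, 0, 0]}, {"translation": [0, 0, -0.005], "rotation": [0, 0, 0]}, {"translation": [0, 0, -0.005], "rotation": [0, 0, 0]}, {"translation": [0, 0, -0.005], "rotation": [0, 0, 0]}]'

```text
t: 14.62
eef_pos: [0.3852, -0.3064, 0.0349]
ee_rot: [-3.141, -0.0, -1.484]
force: [-3.3, 3.9, 12.6]
width: 0.0355
gripper_force: 30.0
```

Request:
apply_moves --steps '[{"translation": [0, 0, 0.004], "rotation": [0, 0, 0]}, {"translation": [0, 0, 0.004], "rotation": [0, 0, 0]}, {"translation": [0, 0, 0.004], "rotation": [0, 0, 0]}, {"translation": [0, 0, 0.004], "rotation": [0, 0, 0]}, {"translation": [0, 0, 0.004], "rotation": [0, 0, 0]}, {"translation": [0, 0, 0.004], "rotation": [0, 0, 0]}, {"translation": [0, 0, 0.004], "rotation": [0, 0, 0]}, {"translation": [0, 0, 0.08], "rotation": [0, 0, 0]}, {"translation": [0, 0, 0.2], "rotation": [0, 0, 0]}, {"translation": [0, 0, 0.34], "rotation": [0, 0, 0]}]' --jaw -1

```text
t: 15.45
eef_pos: [0.3837, -0.3058, 0.1183]
ee_rot: [3.138, 0.002, -1.485]
force: [0.6, -0.9, -0.0]
width: 0.0872
gripper_force: 0.0
```

```bash
python3 - <<'E'
from h import *
wristlook('w7')
im=grab_frame('top');m=camera_model('top');cv2.imwrite('pics/top2.png',im)
for c in blobs(im,*ORANGE,50): print(c.mean((0,1)).round(),rect(cast(m,c,.07)))
E
```

```text
t 15.45 tcp [ 383.7 -305.8  118.3] rot deg [ 1.798e+02  1.000e-01 -8.510e+01] w 87.2 F [ 0.6 -0.9 -0. ] g 0.0
orange [283. 229.] (array([ 384.7, -307.4]), array([37.3, 35.6]), -85.2)
dark [312. 330.] (array([ 369.7, -176.6]), array([557. , 186.1]), 4.6)
dark [275. 193.] (array([ 385. , -308.7]), array([65.3, 62.8]), 5.1)
[252. 248.] (array([466.1,  84.1]), array([35.3, 35.2]), 1.2)
[356. 183.] (array([ 652.1, -202.5]), array([75.7, 24.6]), 34.8)
```

View pics/w7.png

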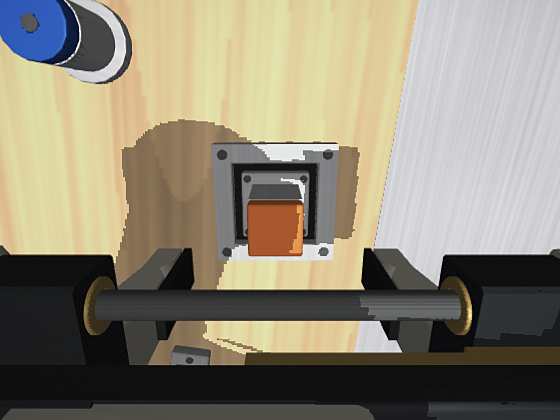

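The stamp sits flat and centred in its square pocket, with its top at (275,228). Now the guide.

Request:
apply_moves --steps '[{"translation": [0, 0, 0.1], "rotation": [0, 0, -0.08]}, {"translation": [0.04, 0.02, 0.2], "rotation": [0, 0, -0.18]}, {"translation": [0.09, 0.04, 0.27], "rotation": [0, 0, -0.28]}, {"translation": [0.15, 0.06, 0.32], "rotation": [0, 0, -0.39]}, {"translation": [0.21, 0.08, 0.32], "rotation": [0, 0, -0.5]}, {"translation": [0.27, 0.11, 0.32], "rotation": [0, 0, -0.6]}, {"translation": [0.33, 0.13, 0.32], "rotation": [0, 0, -0.7]}, {"translation": [0.39, 0.16, 0.32], "rotation": [0, 0, -0.8]}, {"translation": [0.45, 0.18, 0.32], "rotation": [0, 0, -0.9]}, {"translation": [0.5, 0.2, 0.32], "rotation": [0, 0, -1.0]}]'

```text
t: 16.38
eef_pos: [0.511, -0.2558, 0.1984]
ee_rot: [3.141, -0.0, -2.011]
force: [-0.6, -0.3, -0.6]
width: 0.0874
gripper_force: 0.0
```

Request:
apply_moves --steps '[{"translation": [0.06, 0.02, 0], "rotation": [0, 0, -0.11]}, {"translation": [0.13, 0.05, 0], "rotation": [0, 0, -0.23]}, {"translation": [0.21, 0.08, 0], "rotation": [0, 0, -0.36]}, {"translation": [0.29, 0.11, 0], "rotation": [0, 0, -0.5]}, {"translation": [0.37, 0.14, 0], "rotation": [0, 0, -0.64]}, {"translation": [0.45, 0.17, 0], "rotation": [0, 0, -0.78]}, {"translation": [0.52, 0.2, 0], "rotation": [0, 0, -0.91]}, {"translation": [0.57, 0.22, 0], "rotation": [0, 0, -1.0]}, {"translation": [0.57, 0.22, 0], "rotation": [0, 0, -1.0]}, {"translation": [0.57, 0.22, 0], "rotation": [0, 0, -1.0]}]'

```text
t: 17.22
eef_pos: [0.6527, -0.2009, 0.1977]
ee_rot: [3.141, -0.001, -2.531]
force: [-0.9, -0.7, -0.8]
width: 0.0879
gripper_force: 0.0
```

```bash
python3 -c "
from h import *
wristlook('w8')"
```

```text
t 17.22 tcp [ 652.7 -200.9  197.7] rot deg [ 1.799e+02 -1.000e-01 -1.450e+02] w 87.9 F [-0.9 -0.7 -0.8] g 0.0
orange [272. 189.] (array([ 651. , -203.6]), array([74.2, 22.6]), 34.2)
dark [296. 329.] (array([808.2, -89.7]), array([724.1, 241.7]), -55.1)
```

View pics/w8.png

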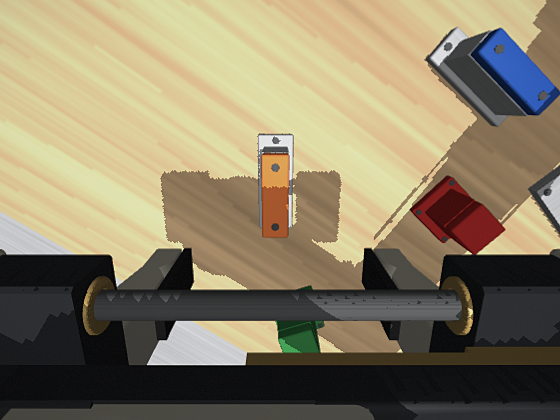

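The wrist view shows the orange guide web at (275,195), aligned lengthwise between the fingers with clear space on both sides.

Request:
apply_moves --steps '[{"translation": [-0.004, -0.007, -0.1], "rotation": [0, 0, -0.017]}, {"translation": [-0.004, -0.007, -0.22], "rotation": [0, 0, -0.017]}, {"translation": [-0.004, -0.007, -0.34], "rotation": [0, 0, -0.017]}, {"translation": [-0.004, -0.007, -0.45], "rotation": [0, 0, -0.017]}, {"translation": [-0.004, -0.007, -0.54], "rotation": [0, 0, -0.017]}, {"translation": [-0.004, -0.007, -0.6], "rotation": [0, 0, -0.017]}, {"translation": [-0.004, -0.007, -0.64], "rotation": [0, 0, -0.017]}, {"translation": [-0.004, -0.007, -0.668], "rotation": [0, 0, -0.017]}, {"translation": [-0.004, -0.007, -0.668], "rotation": [0, 0, -0.017]}, {"translation": [-0.004, -0.007, -0.668], "rotation": [0, 0, -0.017]}]' --jaw -0.6

```text
t: 18.1
eef_pos: [0.6518, -0.2033, 0.0325]
ee_rot: [-3.141, 0.0, -2.541]
force: [0.3, 0.1, 0.9]
width: 0.0706
gripper_force: 0.0
```

Request:
apply_moves --steps '[{"translation": [0, 0, 0], "rotation": [0, 0, 0]}, {"translation": [0, 0, 0], "rotation": [0, 0, 0]}, {"translation": [0, 0, 0], "rotation": [0, 0, 0]}, {"translation": [0, 0, 0], "rotation": [0, 0, 0]}, {"translation": [0, 0, 0], "rotation": [0, 0, 0]}, {"translation": [0, 0, 0], "rotation": [0, 0, 0]}, {"translation": [0, 0, 0], "rotation": [0, 0, 0]}, {"translation": [0, 0, 0], "rotation": [0, 0, 0]}, {"translation": [0, 0, 0], "rotation": [0, 0, 0]}, {"translation": [0, 0, 0], "rotation": [0, 0, 0]}]' --jaw 1

```text
t: 18.93
eef_pos: [0.6517, -0.2031, 0.0318]
ee_rot: [-3.142, -0.0, -2.541]
force: [-0.4, -0.2, 0.0]
width: 0.0237
gripper_force: 30.0
```

Request:
apply_moves --steps '[{"translation": [0, 0, 0.08], "rotation": [0, 0, 0]}, {"translation": [0, 0, 0.2], "rotation": [0, 0, 0]}, {"translation": [0, 0, 0.34], "rotation": [0, 0, 0]}, {"translation": [-0.01, 0.05, 0.46], "rotation": [0, 0, 0.04]}, {"translation": [-0.02, 0.15, 0.52], "rotation": [0, 0, 0.1]}, {"translation": [-0.03, 0.27, 0.52], "rotation": [0, 0, 0.16]}, {"translation": [-0.05, 0.39, 0.52], "rotation": [0, 0, 0.22]}, {"translation": [-0.07, 0.52, 0.52], "rotation": [0, 0, 0.28]}, {"translation": [-0.08, 0.64, 0.52], "rotation": [0, 0, 0.34]}, {"translation": [-0.1, 0.76, 0.52], "rotation": [0, 0, 0.4]}]'

```text
t: 19.77
eef_pos: [0.6261, -0.0116, 0.1616]
ee_rot: [3.141, -0.0, -2.33]
force: [-0.2, -0.0, -1.4]
width: 0.0238
gripper_force: 30.0
```

Request:
apply_moves --steps '[{"translation": [-0.016, 0.1, 0], "rotation": [0, 0, 0.06]}, {"translation": [-0.032, 0.2, 0], "rotation": [0, 0, 0.12]}, {"translation": [-0.048, 0.3, 0], "rotation": [0, 0, 0.18]}, {"translation": [-0.064, 0.4, 0], "rotation": [0, 0, 0.24]}, {"translation": [-0.08, 0.5, 0], "rotation": [0, 0, 0.3]}, {"translation": [-0.096, 0.6, 0], "rotation": [0, 0, 0.36]}, {"translation": [-0.112, 0.7, 0], "rotation": [0, 0, 0.42]}, {"translation": [-0.128, 0.8, 0], "rotation": [0, 0, 0.48]}, {"translation": [-0.144, 0.9, 0], "rotation": [0, 0, 0.54]}, {"translation": [-0.16, 1.0, 0], "rotation": [0, 0, 0.6]}]'

```text
t: 20.6
eef_pos: [0.5859, 0.238, 0.1615]
ee_rot: [3.141, -0.0, -2.016]
force: [0.8, -0.9, -1.8]
width: 0.024
gripper_force: 30.0
```

Request:
apply_moves --steps '[{"translation": [-0.02, 0.12, 0], "rotation": [0, 0, 0.07]}, {"translation": [-0.04, 0.25, 0], "rotation": [0, 0, 0.14]}, {"translation": [-0.06, 0.39, 0], "rotation": [0, 0, 0.22]}, {"translation": [-0.083, 0.53, 0], "rotation": [0, 0, 0.3]}, {"translation": [-0.105, 0.67, 0], "rotation": [0, 0, 0.38]}, {"translation": [-0.125, 0.8, 0], "rotation": [0, 0, 0.46]}, {"translation": [-0.145, 0.92, 0], "rotation": [0, 0, 0.52]}, {"translation": [-0.156, 1.0, 0], "rotation": [0, 0, 0.563]}, {"translation": [-0.156, 1.0, 0], "rotation": [0, 0, 0.563]}, {"translation": [-0.156, 1.0, 0], "rotation": [0, 0, 0.563]}]'

```text
t: 21.43
eef_pos: [0.5467, 0.4878, 0.1606]
ee_rot: [3.141, -0.001, -1.721]
force: [0.1, -0.9, -1.1]
width: 0.0235
gripper_force: 30.0
```

```bash
python3 -c "
from h import *
wristlook('w9')"
```

```text
t 21.43 tcp [546.7 487.8 160.6] rot deg [ 1.799e+02 -1.000e-01 -9.860e+01] w 23.5 F [ 0.1 -0.9 -1.1] g 30.0
orange [277. 336.] (array([563.2, 600.1]), array([48. , 31.8]), -8.7)
orange [277. 251.] (array([551. , 521.4]), array([66. , 48.7]), 81.3)
dark [413. 303.] (array([394.6, 631.6]), array([234.3, 114.4]), -8.7)
dark [230. 358.] (array([570.2, 652.2]), array([644.7, 208. ]), -8.7)
dark [276. 105.] (array([535.7, 412.2]), array([90.1, 48.2]), 81.4)
```

View pics/w9.png

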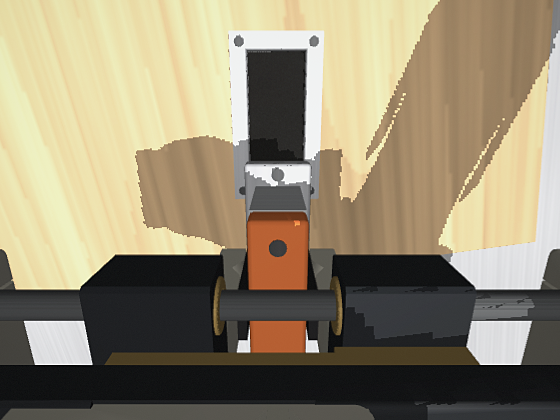

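The pocket's far end is at row 50 and its near end is hidden by the held foot. The far edge plus half the pocket length gives a centre of about (537, 423), which agrees with the top view's (537.5, 422).

Request:
apply_moves --steps '[{"translation": [-0.01, -0.08, 0], "rotation": [0, 0, 0]}, {"translation": [-0.025, -0.17, 0], "rotation": [0, 0, 0]}, {"translation": [-0.035, -0.24, 0], "rotation": [0, 0, 0]}, {"translation": [-0.038, -0.262, -0.04], "rotation": [0, 0, 0]}, {"translation": [-0.038, -0.262, -0.14], "rotation": [0, 0, 0]}, {"translation": [-0.038, -0.262, -0.24], "rotation": [0, 0, 0]}, {"translation": [-0.038, -0.262, -0.33], "rotation": [0, 0, 0]}, {"translation": [-0.038, -0.262, -0.4], "rotation": [0, 0, 0]}, {"translation": [-0.038, -0.262, -0.44], "rotation": [0, 0, 0]}, {"translation": [-0.038, -0.262, -0.44], "rotation": [0, 0, 0]}]'

```text
t: 22.32
eef_pos: [0.5373, 0.4195, 0.049]
ee_rot: [3.139, -0.004, -1.724]
force: [1.1, 0.4, -0.4]
width: 0.0234
gripper_force: 30.0
```

Request:
apply_moves --steps '[{"translation": [0, 0, -0.012], "rotation": [0, 0, 0]}, {"translation": [0, 0, -0.025], "rotation": [0, 0, 0]}, {"translation": [0, 0, -0.037], "rotation": [0, 0, 0]}, {"translation": [0, 0, -0.046], "rotation": [0, 0, 0]}, {"translation": [0, 0, -0.052], "rotation": [0, 0, 0]}, {"translation": [0, 0, -0.056], "rotation": [0, 0, 0]}, {"translation": [0, 0, -0.059], "rotation": [0, 0, 0]}, {"translation": [0, 0, -0.061], "rotation": [0, 0, 0]}, {"translation": [0, 0, -0.061], "rotation": [0, 0, 0]}, {"translation": [0, 0, -0.061], "rotation": [0, 0, 0]}]'

```text
t: 23.15
eef_pos: [0.5382, 0.4215, 0.0366]
ee_rot: [-3.142, 0.0, -1.722]
force: [-0.2, -0.0, -2.4]
width: 0.0236
gripper_force: 30.0
```

Request:
apply_moves --steps '[{"translation": [-0.003, 0.002, -0.001], "rotation": [0, 0, 0]}, {"translation": [-0.003, 0.002, -0.002], "rotation": [0, 0, 0]}, {"translation": [-0.003, 0.002, -0.003], "rotation": [0, 0, 0]}, {"translation": [-0.003, 0.002, -0.004], "rotation": [0, 0, 0]}, {"translation": [-0.003, 0.002, -0.005], "rotation": [0, 0, 0]}, {"translation": [-0.003, 0.002, -0.006], "rotation": [0, 0, 0]}, {"translation": [-0.003, 0.002, -0.006], "rotation": [0, 0, 0]}, {"translation": [-0.003, 0.002, -0.006], "rotation": [0, 0, 0]}, {"translation": [-0.003, 0.002, -0.006], "rotation": [0, 0, 0]}, {"translation": [-0.003, 0.002, -0.006], "rotation": [0, 0, 0]}]'

```text
t: 23.98
eef_pos: [0.5374, 0.4221, 0.0358]
ee_rot: [-3.141, 0.0, -1.722]
force: [-2.7, -0.6, 6.1]
width: 0.0237
gripper_force: 30.0
```

Contact at the expected height (grasp height plus 4 mm). Release and rise.

Request:
apply_moves --steps '[{"translation": [0, 0, 0.002], "rotation": [0, 0, 0]}, {"translation": [0, 0, 0.002], "rotation": [0, 0, 0]}, {"translation": [0, 0, 0.002], "rotation": [0, 0, 0]}, {"translation": [0, 0, 0.002], "rotation": [0, 0, 0]}, {"translation": [0, 0, 0.002], "rotation": [0, 0, 0]}, {"translation": [0, 0, 0.002], "rotation": [0, 0, 0]}, {"translation": [0, 0, 0.002], "rotation": [0, 0, 0]}, {"translation": [0, 0, 0.08], "rotation": [0, 0, 0]}, {"translation": [0, 0, 0.2], "rotation": [0, 0, 0]}, {"translation": [0, 0, 0.34], "rotation": [0, 0, 0]}]' --jaw -1

```text
t: 24.82
eef_pos: [0.5364, 0.4208, 0.1188]
ee_rot: [3.139, -0.004, -1.723]
force: [0.5, 1.0, -0.3]
width: 0.0843
gripper_force: 0.0
```

Request:
apply_moves --steps '[{"translation": [0, 0, 0.1], "rotation": [0, 0, 0]}, {"translation": [0, 0, 0.2], "rotation": [0, 0, 0]}, {"translation": [0, 0, 0.3], "rotation": [0, 0, 0]}, {"translation": [0, 0, 0.36], "rotation": [0, 0, 0]}, {"translation": [0, 0, 0.36], "rotation": [0, 0, 0]}, {"translation": [0, 0, 0.36], "rotation": [0, 0, 0]}, {"translation": [0, 0, 0.36], "rotation": [0, 0, 0]}, {"translation": [0, 0, 0.36], "rotation": [0, 0, 0]}, {"translation": [0, 0, 0.36], "rotation": [0, 0, 0]}, {"translation": [0, 0, 0.36], "rotation": [0, 0, 0]}]'

```text
t: 25.65
eef_pos: [0.5372, 0.4217, 0.209]
ee_rot: [3.141, -0.001, -1.722]
force: [1.0, -0.5, -0.9]
width: 0.0875
gripper_force: 0.0
```

```bash
python3 - <<'E'
from h import *
a,_=wristlook('w10')
b=grab_frame('scene');m=camera_model('top');im=grab_frame('top')
for c in blobs(im,*ORANGE,50)+blobs(im,[100,150,40],[130,255,255]): print(c.mean((0,1)).round(),rect(cast(m,c,.07)))
cv2.imwrite('pics/fin.png',cv2.resize(np.hstack([a,b]),None,fx=.71,fy=.71))
E
```

```text
t 25.65 tcp [537.2 421.7 209. ] rot deg [ 1.80e+02 -1.00e-01 -9.87e+01] w 87.5 F [ 1.  -0.5 -0.9] g 0.0
orange [277. 196.] (array([536.5, 422.9]), array([76.1, 23.4]), 81.5)
dark [309. 330.] (array([565.8, 620.5]), array([748.6, 250. ]), -8.8)
dark [277. 174.] (array([536.8, 420.5]), array([108.5,  48.6]), 81.3)
[396. 280.] (array([ 385.6, -306.5]), array([34.5, 34.2]), 5.0)
[252. 248.] (array([466.1,  84.1]), array([35.3, 35.2]), 1.2)
[129. 221.] (array([537.8, 423.4]), array([76.9, 23.1]), 81.4)
[100. 416.] (array([ 27.8, 461. ]), array([35.8, 19.9]), 55.7)
[544. 398.] (array([  79.5, -693.6]), array([106.1,  85. ]), -1.6)
[320. 253.] (array([ 457.2, -100.6]), array([73.6, 22.9]), 85.8)
[433. 228.] (array([ 529. , -413.8]), array([36.9, 36.2]), -89.5)
[200. 181.] (array([652.5, 232.9]), array([34.5, 34.5]), 41.1)
```

View pics/fin.png

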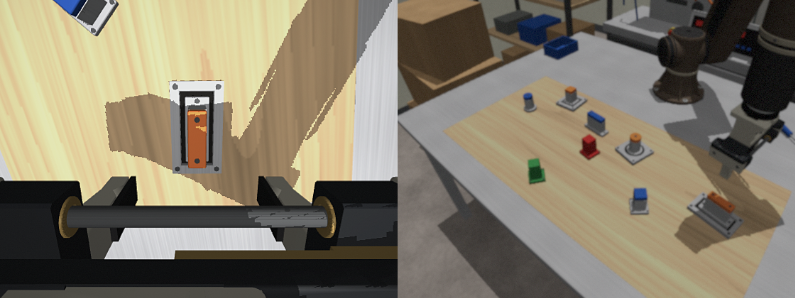

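The picture shows all three orange parts upright and centred in their nests (guide top at (198,140) in the left half). The blue parts have not moved and the gripper is clear.

```bash
python3 -c "
from station import *
print(job_done())"
```

```text
the job is handed in; nothing more can be done
None
```

The job is handed in: the orange plug, stamp and guide were seated upright in their nests in that order by about 26 s of the 90 s limit, and the blue parts were left where they stood.

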